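# Set the waste-oil selector to the standpipe

### The job

On the oil manifold, turn the five-spoked selector wheel clockwise (seen from above) until the one spoke that ends in a ball points straight at the tall standpipe; leave it standing there (pushing one spoke after another with the side of the gripper is the easy way). Do not turn the plain ring handwheel on the brass valve.

Things in the scene. Friction and masses are not known exactly. Their poses are not given: they have to be found in the camera images.
- selector (a joint): Angle of the spoked selector wheel (rad) about its vertical axis: 0 = ball-ended spoke points at the standpipe; grows clockwise seen from above; -3.0 to -2.3 at the start, stops at -3.3 and +0.7. So the ball's azimuth (anticlockwise from above) is that of hub-to-standpipe minus this value; other spokes every 72 deg. Friction holds it where left (3 N at 80 mm turns it); no spring.
- selector_hub (a point): On the wheel's axis at mid-height of its spokes, 105 mm above the bench. Dark steel wheel: hub 48 mm wide, up to 16 mm above this point; five level round spokes 14 mm thick, reaching 100 mm out; one ends in a 32 mm ball centred 100 mm out. The gaps between spokes are free down to 64 mm above the bench. Below: a round grey casting with two low capped side pipes and the tall standpipe.
- standpipe_top (a point): Top centre of the tall upright standpipe (dark cap 34 mm wide), 190 mm above the bench, 145 mm from the wheel's axis; fixed, on the side away from the robot (within 30 deg of +x). It stands just outside the ball's path and blocks a gripper's body there, so push spokes on the robot's side, where all is free above 64 mm.
- ring_rim (a point): Point on the rim of the other handwheel, to be left alone: a plain ring 110 mm across its centre line with three thin spokes, 95 mm above the bench, on a brass valve; turns easily. Its axis is 55 mm from this point and over 300 mm from the selector's axis.

How it is judged:
At the end, for the whole second after the job is handed in: The ball-ended spoke points at the standpipe within 12 degrees (0.21 rad) and the wheel stands still (value of joint selector between -0.21 and 0.21 rad and velocity of joint selector between -0.1 and 0.1 rad/s); the robot touches nothing.
It fails at once if the plain ring handwheel is turned (its rim moves more than 20 mm) (distance of ring_rim from where it was at the start of the episode above 0.02 m).
It also fails if it takes over 58 s, if anything falls off the work surface, if the arm or the gripper's body presses on something with over 40 N, if the wrist force passes 120 N, or if a joint passes its speed limit or range.

### The arm

A 6-joint arm with a two-finger parallel gripper is mounted at the origin on the work surface. World frame = base frame: x ahead of the robot, y to its left, z up, the work surface at z = 0. Lengths are in m, angles in rad, forces in N, time in s.
With the tool pointing down it reaches from about 0.325 to 0.9 m from the base axis. Payload 3.5 kg.
Tool frame: the origin (TCP) lies at the very end of the fingers, on their centre line; the grasp point (between the pads) lies 19 mm behind it (arm.grip_point_offset is the distance from the TCP to the grasp point, in m); z points along the fingers, y is the direction in which the jaws open and shut (so a half turn about z gives the same grasp; the last joint's range is limited). The gripper opens to 85 mm and grips with 20 to 120 N. Pads are 22 mm wide; open, the fingers measure 114 mm over their backs; the gripper's body (76 mm by 85 mm) begins 54 mm behind the grasp point. The pads swing forward as they close: fully open they stand 13 mm farther back than shut.
Start: joints at [-1.391, 0.276, -0.026, 1.268, 0, 1.467], TCP at [0.174, -0.6, 0.201] pointing down, gripper open.
Joint ranges: [-3.12, 3.12], [-0.85, 1.88], [-1.08, 1.24], [-1.95, 2.15], [-1.57, 1.53], [-3.14, 3.14]. Speed limits (rad/s): [2.57, 2.57, 3.14, 3.14, 3.14, 3.14].

### API

Orientations are given as a unit quaternion [w, x, y, z].
In Python, from station import telemetry, imaging, arm gives the robot as it stands. The module is installed in compiled form; this text tells all that it offers.
- The arm moves only by the tool move_arm, never from a script. Its arguments are lists of equal length, an entry for each row: "dp": the shift along the world's x, y, z in mm, a list of three; "angular": the turn, a rotation vector about the world's x, y, z in rad, a list of three; "hand": the finger opening in mm, from 0 to 85.4. A call has 1 to 20 rows; each row is the pose to reach, as a shift and turn from the pose measured when the call began; what a row does not reach only later rows make up. A row lasts 1/8 s, in which the tool goes at most 62.5 mm and 10.7 degrees, less where a joint would pass 70% of its speed; a pose out of reach is approached as far as the arm can. A call with a gripper value outside its range is refused whole. The fingers move at their own pace and stop on an object; "grip_force" is the grip in N (left out, the last holds). Time passes only in rows, so rows that repeat a pose let the fingers close. It gives the time, the measured TCP pose, the force and the opening at its end, in the units of the state.
- telemetry.state(): the state, without advancing time (a new reading comes with each control period).
- imaging.camera(name): name is "scene" or "top" or "wrist"; returns a dict with "image" (480x640x3 uint8, red, green, blue), "z_map" (480x640 float32, m along the optical axis (not along the pixel's ray), 0 where there is no reading), "fx", "fy", "cx", "cy" (pixels), "R" (3x3) and "t" (3): a world point X has camera coordinates R X + t. Camera axes: x right, y down, z forward; pixel columns grow to the right and rows downward; lengths in m; the calibration is good to about 2 mm. A picture is of the moment at which its call begins.
- arm.hand_in(): hands the job in, once; it reports no verdict.
The state is a dict: "clock": time; "q": joint angles; "qd": joint speeds; "joint_torque": joint torques, N m; "tool_pos": TCP position; "eef_rot": TCP orientation; "ft_force": force on the tool from outside, world axes, zero at the start; "ft_torque": the same for the moment, N m; "opening": opening from 0.0 (shut) to 1.0 (fully open).
Only numpy, scipy, OpenCV 4.12 (cv2) and the standard library are available. Lean on these libraries where they do the work, as an engineer would, in place of code of your own. Each camera call takes 0.05 s, during which the arm holds its last target. There are 200 camera calls.

## Working session

There is one attempt and no reset: what is moved stays moved. The work goes in short steps, Python scripts to look and compute and a tool call to move; the robot and the scene stay as the last step left them, time stands still between calls to the robot, and variables do not carry over. Pictures are saved under pics/ and viewed, about 8 in all and at most 12, crops included, and the job is handed in when it is done.

Besides the shell and the picture viewer there is one more tool, called after "Request:" as a command line: name --argument value ..., lists and objects as JSON in quotes. move_arm: Moves the arm, as the interface text tells. Its arguments: {"type":"object","properties":{"dp":{"type":"array"},"angular":{"type":"array"},"hand":{"type":"array"},"grip_force":{"type":"number"}},"required":["dp","angular","hand"]}

```bash
mkdir -p pics
cat > h.py <<'E'
import numpy as np, cv2
from station import telemetry, imaging, arm
def cap(n,f):
    c=imaging.camera(n); cv2.imwrite('pics/'+f,c['image'][:,:,::-1]); np.savez('pics/'+f[:-4],**c); return c
def onplane(c,u,v,z):
    R,t=np.array(c['R']),np.array(c['t']); o=-R.T@t
    d=R.T@np.array([(u-c['cx'])/c['fx'],(v-c['cy'])/c['fy'],1]); return o+d*(z-o[2])/d[2]
def pix(c,X):
    p=np.array(c['R'])@np.array(X)+np.array(c['t']); return c['fx']*p[0]/p[2]+c['cx'],c['fy']*p[1]/p[2]+c['cy']
def cloud(c):
    v,u=np.mgrid[:480,:640]; z=c['z_map']
    P=np.stack([(u-c['cx'])/c['fx']*z,(v-c['cy'])/c['fy']*z,z],-1)
    return (P-np.array(c['t']))@np.array(c['R'])
E
python3 - <<'E'
from h import *
c=cap('top','top1.png'); s=telemetry.state(); print(s['clock'],s['tool_pos'],s['eef_rot'])
P=cloud(c); print(-np.array(c['R']).T@c['t'])
m=(c['z_map']>0)&(P[...,2]>.17)&(P[...,2]<.21)
n,l,st,ce=cv2.connectedComponentsWithStats(m.astype('uint8'))
for i in range(1,n):
    if st[i,4]>30: print(st[i],ce[i],P[l==i].mean(0))
E
```

```text
0.05 [ 0.17425232 -0.59934553  0.19934085] [-1.12640610e-03  9.90018933e-01  1.40929920e-01 -2.71262122e-05]
[ 0.46851045 -0.03307949  0.92565016]
[  23  135   44   39 1273] [ 44.33542812 153.78004713] [0.78338907 0.41683684 0.18687245]
[181 185  24  24 436] [192.75229358 196.52522936] [0.71530359 0.17966977 0.18806433]
[622 299  18  91 767] [630.78357236 341.88917862] [ 0.50479007 -0.47046769  0.17405429]
```

View pics/top1.png

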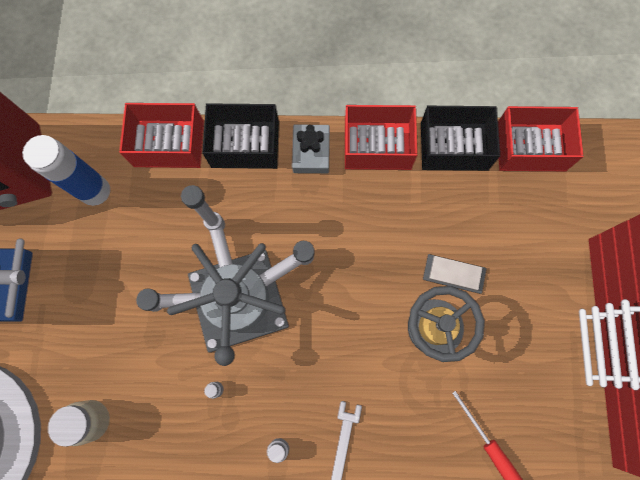

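The top view shows the selector hub at about (226,292), the ball at (224,354) and the standpipe cap at (193,196). The ring handwheel is at (446,323), well off to the right.

Run:
```python
from h import *
c=dict(np.load('pics/top1.npz')); P=cloud(c)
hub=onplane(c,226,292,.121); ball=onplane(c,224,354,.105); sp=onplane(c,192.75,196.5,.19); ring=onplane(c,446,323,.1)
print(hub,ball,sp,ring)
for i in range(3):
    m=(abs(P[...,2]-.1105)<.012)&(np.hypot(P[...,0]-hub[0],P[...,1]-hub[1])<.125)
    r=np.hypot(P[...,0]-hub[0],P[...,1]-hub[1]); hm=(r<.04)&(P[...,2]>.113)&(P[...,2]<.13)
    hub[:2]=P[hm][:,:2].mean(0)
print('hub',hub, np.hypot(*(sp-hub)[:2]),np.hypot(*(ball-hub)[:2]))
az=lambda v:np.degrees(np.arctan2(v[1],v[0]))
print('az sp',az(sp-hub),'ball',az(ball-hub),'sel',(az(sp-hub)-az(ball-hub)))
Q=P[m&(r>.045)]; a=np.degrees(np.arctan2(Q[:,1]-hub[1],Q[:,0]-hub[0]))
print(np.histogram(a,36,(-180,180))[0])
# objects above .064 near the robot side
m2=(P[...,2]>.06)&(P[...,0]<hub[0]-.11)&(P[...,0]>.3)&(abs(P[...,1]-hub[1])<.25)
n,l,st,ce=cv2.connectedComponentsWithStats(m2.astype('uint8'))
for i in range(1,n):
    if st[i,4]>20: print(st[i],P[l==i].mean(0),P[l==i][:,2].max())
```

```text
[0.57842754 0.13446491 0.121     ] [0.48198827 0.13531776 0.105     ] [0.71469838 0.17913582 0.19      ] [ 0.53475169 -0.21910607  0.1       ]
hub [0.57960596 0.1358013  0.121     ] 0.14187262946747697 0.09761888784430396
az sp 17.785039927104545 ball -179.71619589191258 sel 197.50123581901713
[354   0   0   0   0   0  61 224   6   0   0   0   0  21 237  19   0   0
   0   0   4 208  52   0   0   0   0   0 162 128   0   0   0   0   0 194]
[217 362  14   4  34] [0.46739319 0.13419841 0.1119361 ] 0.11665257967607574
[ 62 405  30  42 871] [0.37021871 0.36751305 0.0809359 ] 0.9256501594502806
```

Hub ≈ (0.580, 0.136), giving standpipe 142 mm and ball 98 mm out (145 and 100 expected). The selector reads about -162° (-2.83 rad). The spokes are at azimuths 180 (ball), 108, 36, -36 and -108.

Plan: insert the closed fingers behind the -108° spoke, in the gap at azimuth ≈ -72°, and sweep it clockwise past the robot's side to azimuth 90. I'll turn the tool +1.29 rad on the way to keep joint 6 mid-range.

Request:
move_arm --dp '[[15,25,10],[43,67,30],[86,134,40],[128,201,40],[171,268,40],[214,335,40],[257,402,40],[300,468,40],[342,535,40],[385,602,30],[410,645,20],[425,665,10],[428,667,0],[428,667,0],[428,667,0]]' --angular '[[0,0,0.05],[0,0,0.15],[0,0,0.3],[0,0,0.45],[0,0,0.6],[0,0,0.75],[0,0,0.9],[0,0,1.05],[0,0,1.2],[0,0,1.29],[0,0,1.29],[0,0,1.29],[0,0,1.29],[0,0,1.29],[0,0,1.29]]' --hand '[0,0,0,0,0,0,0,0,0,0,0,0,0,0,0]'

```text
clock: 1.92
tool_pos: [0.6018, 0.0694, 0.1974]
eef_rot: [-0.002, 0.705, 0.709, -0.002]
ft_force: [-0.7, -0.0, 0.6]
opening: -0.001
```

Run:
```python
from h import *
c=cap('wrist','w1.png'); s=telemetry.state(); print(s['clock'],s['q'],s['tool_pos'],s['ft_force'],s['opening'])
for X in [(.5795,.1355,.105),(.602,.068,.08)]: print(pix(c,X))
```

```text
1.975 [ 6.28906782e-03  2.46672456e-01 -7.02341005e-02  1.25879999e+00
 -2.30440064e-04  1.57346723e+00] [0.60150839 0.06821005 0.19808621] [ 0.57737294 -0.31297014  0.11082194] -0.001460962347598016
(np.float64(288.9748140965172), np.float64(135.18045335921045))
(np.float64(322.30239709968623), np.float64(226.20671052384483))
```

View pics/w1.png

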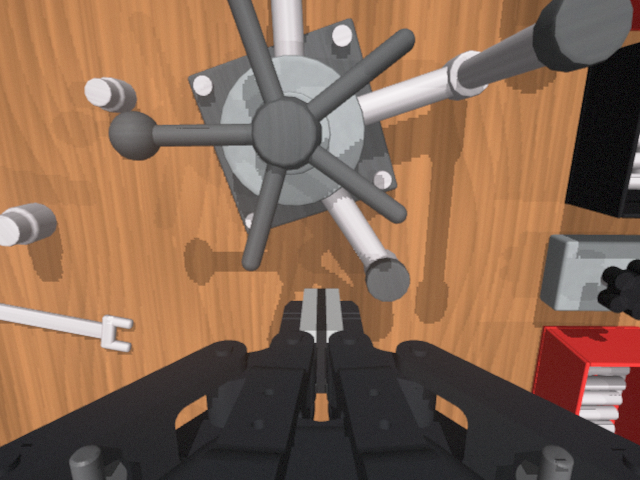

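The wrist view agrees: the hub is at (287,132) against a projected (289,135). The gap target at (322,226) lies free between the spokes ending at (252,265) and (403,213). Descend into the gap.

Request:
move_arm --dp '[[2,-7,0],[2,-7,-20],[2,-7,-45],[2,-7,-70],[2,-7,-90],[2,-7,-105],[2,-7,-111],[2,-7,-111],[2,-7,-111]]' --angular '[[0,0,0],[0,0,0],[0,0,0],[0,0,0],[0,0,0],[0,0,0],[0,0,0],[0,0,0],[0,0,0]]' --hand '[0,0,0,0,0,0,0,0,0]'

```text
clock: 3.1
tool_pos: [0.6043, 0.0611, 0.088]
eef_rot: [-0.001, 0.706, 0.708, -0.001]
ft_force: [0.4, 0.2, 0.0]
opening: 0.001
```

Run:
```python
from h import *
s=telemetry.state(); p=s['tool_pos']; print(s['clock'],p,s['ft_force'])
a=np.radians(np.r_[-78:-199:-6.])
print([[int(round(1000*(.5795+.078*np.cos(x)-p[0]))),int(round(1000*(.1355+.078*np.sin(x)-p[1]))),0] for x in a])
```

```text
3.1 [0.60427273 0.06108117 0.08804301] [3.94499426e-01 1.82286408e-01 3.73547155e-04]
[[-9, -2, 0], [-17, -3, 0], [-25, -4, 0], [-33, -3, 0], [-41, -2, 0], [-49, 0, 0], [-56, 3, 0], [-64, 7, 0], [-71, 11, 0], [-77, 16, 0], [-83, 22, 0], [-88, 29, 0], [-92, 35, 0], [-96, 43, 0], [-99, 50, 0], [-101, 58, 0], [-102, 66, 0], [-103, 74, 0], [-102, 83, 0], [-101, 91, 0], [-99, 99, 0]]
```

Request:
move_arm --dp '[[-9,-2,0],[-17,-3,0],[-25,-4,0],[-33,-3,0],[-41,-2,0],[-49,0,0],[-56,3,0],[-64,7,0],[-71,11,0],[-77,16,0],[-83,22,0],[-88,29,0],[-92,35,0],[-96,43,0],[-99,50,0],[-101,58,0],[-102,66,0],[-103,74,0],[-102,83,0],[-102,83,0]]' --angular '[[0,0,0],[0,0,0],[0,0,0],[0,0,0],[0,0,0],[0,0,0],[0,0,0],[0,0,0],[0,0,0],[0,0,0],[0,0,0],[0,0,0],[0,0,0],[0,0,0],[0,0,0],[0,0,0],[0,0,0],[0,0,0],[0,0,0],[0,0,0]]' --hand '[0,0,0,0,0,0,0,0,0,0,0,0,0,0,0,0,0,0,0,0]'

```text
clock: 5.6
tool_pos: [0.5025, 0.1448, 0.0881]
eef_rot: [-0.001, 0.706, 0.709, -0.001]
ft_force: [0.9, -0.3, -0.0]
opening: 0.002
```

Run:
```python
from h import *
s=telemetry.state(); p=s['tool_pos']; print(s['clock'],p,s['ft_force'])
c=cap('top','top2.png'); cv2.imwrite('pics/top2c.png',cv2.resize(c['image'][160:400,80:400,::-1],None,fx=2,fy=2))
a=np.radians(np.r_[-192:-246:-6.])
print([[int(round(1000*(.5795+.078*np.cos(x)-p[0]))),int(round(1000*(.1355+.078*np.sin(x)-p[1]))),0] for x in a])
```

```text
5.6 [0.50254933 0.1447568  0.08811416] [ 0.88683991 -0.33275619 -0.01893046]
[[1, 7, 0], [3, 15, 0], [6, 22, 0], [9, 30, 0], [14, 37, 0], [19, 43, 0], [25, 49, 0], [31, 54, 0], [38, 58, 0]]
```

View pics/top2c.png

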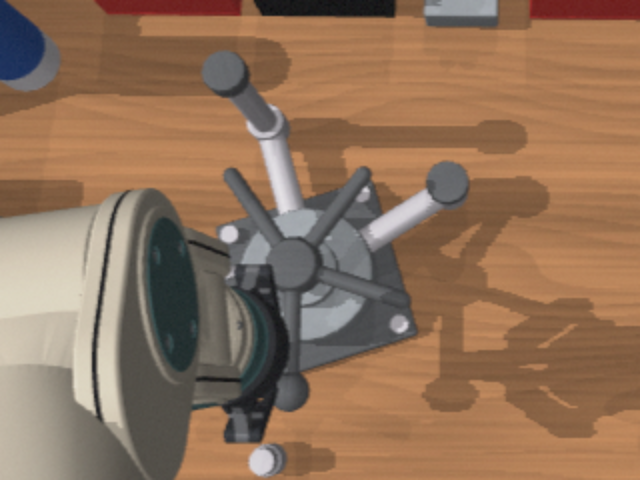

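The ball appears still near azimuth 180, at crop (292,392), although the tool swept through that sector. That is unexpected, so I'll check with the wrist view and the heights.

Run:
```python
from h import *
c=dict(np.load('pics/top2.npz')); s=telemetry.state(); p=s['tool_pos']; print('tip px top',pix(c,p),'at z+.07',pix(c,p+[0,0,.07]))
P=cloud(c)
for u,v in [(226,356),(226,330),(283,310),(195,247),(262,247),(226,291)]: print((u,v),P[v,u].round(3))
w=cap('wrist','w2.png'); d=cap('scene','s2.png'); print('w tip',pix(w,p),'hub',pix(w,(.5795,.1355,.105)),'scene tip',pix(d,p))
cv2.imwrite('pics/ws2.png',np.vstack([cv2.resize(w['image'],(400,300)),cv2.resize(d['image'],(400,300))])[:,:,::-1])
```

```text
tip px top (np.float64(221.27063011171654), np.float64(341.2835056060925)) at z+.07 (np.float64(211.43402106005607), np.float64(339.24364134404203))
(226, 356) [0.479 0.129 0.119]
(226, 330) [0.519 0.133 0.112]
(283, 310) [0.552 0.044 0.112]
(195, 247) [0.654 0.192 0.112]
(262, 247) [0.655 0.082 0.11 ]
(226, 291) [0.58  0.134 0.123]
w tip (np.float64(321.4647531803939), np.float64(279.55800063416007)) hub (np.float64(496.11636142472844), np.float64(313.4631385411874)) scene tip (np.float64(414.79372538613217), np.float64(229.834431786222))
```

View pics/ws2.png

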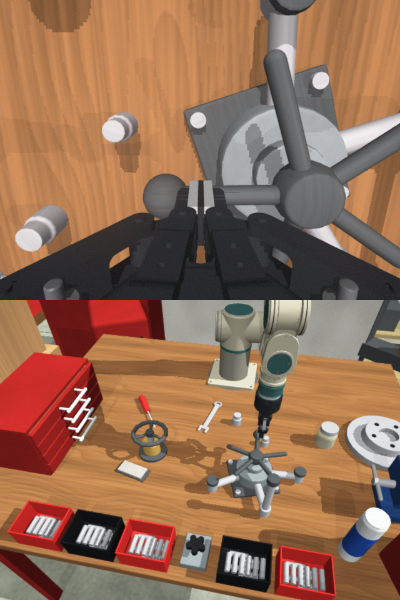

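The wrist view shows the fingertips at (200,180) right at the ball spoke's line, apparently covering it. I'll check the real tip height and the spoke angles by depth.

Run:
```python
from h import *
w=dict(np.load('pics/w2.npz')); P=cloud(w)
for v in range(270,340,8): print(v,[tuple(P[v,u].round(3)) for u in (305,335,360)])
print('ball',P[312,262].round(3),'spoke',P[312,390].round(3),'hub',P[312,496].round(3))
w0=dict(np.load('pics/w1.npz')); P0=cloud(w0); print('w1 tip',[tuple(P0[v,312].round(3)) for v in range(285,330,8)])
s=telemetry.state(); print(s['tool_pos'],s['q'])
```

```text
270 [(np.float64(0.491), np.float64(0.118), np.float64(0.0)), (np.float64(0.512), np.float64(0.121), np.float64(0.01)), (np.float64(0.524), np.float64(0.138), np.float64(0.056))]
278 [(np.float64(0.491), np.float64(0.112), np.float64(0.0)), (np.float64(0.512), np.float64(0.116), np.float64(0.012)), (np.float64(0.524), np.float64(0.133), np.float64(0.055))]
286 [(np.float64(0.491), np.float64(0.105), np.float64(-0.0)), (np.float64(0.512), np.float64(0.11), np.float64(0.012)), (np.float64(0.524), np.float64(0.128), np.float64(0.056))]
294 [(np.float64(0.496), np.float64(0.154), np.float64(0.129)), (np.float64(0.507), np.float64(0.154), np.float64(0.127)), (np.float64(0.525), np.float64(0.123), np.float64(0.056))]
302 [(np.float64(0.502), np.float64(0.211), np.float64(0.261)), (np.float64(0.507), np.float64(0.155), np.float64(0.136)), (np.float64(0.519), np.float64(0.142), np.float64(0.107))]
310 [(np.float64(0.497), np.float64(0.154), np.float64(0.141)), (np.float64(0.507), np.float64(0.154), np.float64(0.142)), (np.float64(0.519), np.float64(0.139), np.float64(0.11))]
318 [(np.float64
[... 397 characters left out ...]
at64(0.16)), (np.float64(0.506), np.float64(0.156), np.float64(0.161)), (np.float64(0.514), np.float64(0.155), np.float64(0.159))]
ball [0.479 0.142 0.119] spoke [0.531 0.139 0.111] hub [0.572 0.143 0.119]
w1 tip [(np.float64(0.592), np.float64(-0.013), np.float64(-0.0)), (np.float64(0.598), np.float64(0.08), np.float64(0.238)), (np.float64(0.599), np.float64(0.079), np.float64(0.244)), (np.float64(0.599), np.float64(0.079), np.float64(0.249)), (np.float64(0.599), np.float64(0.079), np.float64(0.257)), (np.float64(0.599), np.float64(0.079), np.float64(0.262))]
[0.5023042  0.14406259 0.08802955] [ 1.55526533e-01  1.86899205e-01 -3.92159617e-01  9.95072741e-01
  5.18744456e-05  1.72275197e+00]
```

The wrist depth shows the fingers ending at z ≈ 0.127, about 39 mm above the reported TCP. At the start pose they read 0.238 against a reported 0.198. So the tips passed over the spokes (tops at 0.112), which explains the lack of force and motion. Before lowering, I'll check how low the wider gripper parts reach relative to the real tip.

Run:
```python
from h import *
for f,t in (('w2',(.5023,.1441,.088)),('w1',(.6015,.0682,.198))):
    P=cloud(dict(np.load(f'pics/{f}.npz')))-t
    m=(abs(P[...,1])<.06)&(P[...,2]>.034)
    for a in range(0,80,8):
        k=m&(abs(P[...,0])>=a/1e3)&(abs(P[...,0])<(a+8)/1e3)
        if k.sum()>5: print(f,a,(np.percentile(P[k][:,2],[0,2,10])*1e3).round(),k.sum())
d=dict(np.load('pics/s2.npz')); print('scene', [pix(d,(.5023,.1441,z)) for z in (.088,.127,.16)])
P=cloud(d); 
u,v=[int(round(x)) for x in pix(d,(.5023,.1441,.127))]
for r in range(v-30,v+25,5): print(r,P[r,u].round(3))
cv2.imwrite('pics/s2c.png',cv2.resize(d['image'][v-90:v+90,u-110:u+110,::-1],None,fx=3,fy=3,interpolation=cv2.INTER_CUBIC)); print(u,v)
```

```text
w2 0 [34. 42. 61.] 13529
w2 8 [36. 45. 76.] 12600
w2 16 [70. 74. 79.] 5508
w2 24 [74. 79. 83.] 6957
w2 32 [79. 83. 88.] 12515
w2 40 [ 88.  94. 100.] 10054
w2 48 [ 99. 103. 106.] 5995
w2 56 [108. 109. 111.] 506
w1 0 [34. 41. 61.] 13530
w1 8 [36. 45. 75.] 12629
w1 16 [69. 73. 79.] 5496
w1 24 [73. 78. 82.] 7021
w1 32 [77. 83. 88.] 12490
w1 40 [88. 93. 99.] 10018
w1 48 [ 98. 102. 105.] 6014
w1 56 [107. 109. 110.] 516
scene [(np.float64(414.6462964743216), np.float64(229.79602389156057)), (np.float64(417.3877118826919), np.float64(216.37514797442574)), (np.float64(419.83992474228353), np.float64(204.37009233400894))]
186 [0.523 0.131 0.223]
191 [0.525 0.133 0.213]
196 [0.528 0.134 0.204]
201 [0.544 0.135 0.206]
206 [0.564 0.135 0.212]
211 [0.544 0.138 0.181]
216 [0.517 0.142 0.142]
221 [0.508 0.145 0.12 ]
226 [0.405 0.155 0.002]
231 [0.423 0.156 0.003]
236 [0.436 0.157 0.001]
417 216
```

View pics/s2c.png

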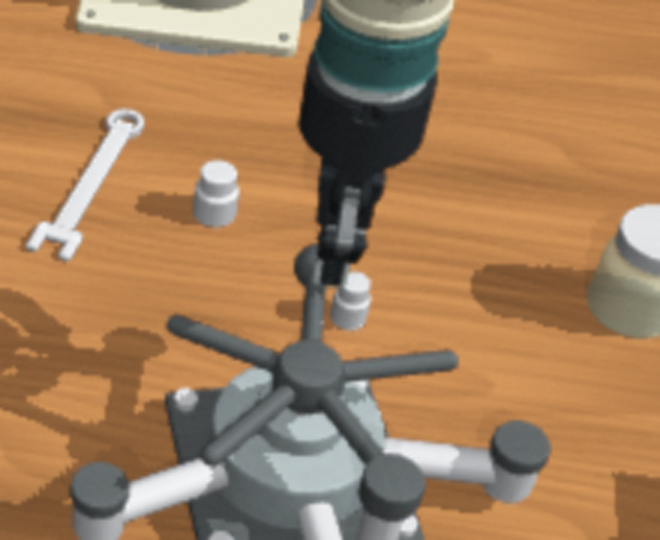

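The scene view confirms it: the fingertip ends at crop (335,278), hovering above the ball spoke, and its depth gives z ≈ 0.12. The real tip is therefore ~35–39 mm above the reported TCP, with no sideways offset. I'll use reported z = 0.054, which puts the tip at ≈0.09 and the knuckles at ≥0.124, clear of the spoke tops at 0.112. Going up and back to the gap, then down.

Request:
move_arm --dp '[[0,0,15],[0,0,30],[12,-10,30],[30,-25,30],[50,-41,30],[70,-58,30],[88,-72,30],[98,-81,30],[101,-83,30],[101,-83,15],[101,-83,0],[101,-83,-15],[101,-83,-27],[101,-83,-34],[101,-83,-34],[101,-83,-34]]' --angular '[[0,0,0],[0,0,0],[0,0,0],[0,0,0],[0,0,0],[0,0,0],[0,0,0],[0,0,0],[0,0,0],[0,0,0],[0,0,0],[0,0,0],[0,0,0],[0,0,0],[0,0,0],[0,0,0]]' --hand '[0,0,0,0,0,0,0,0,0,0,0,0,0,0,0,0]'

```text
clock: 7.75
tool_pos: [0.6039, 0.061, 0.0545]
eef_rot: [-0.001, 0.706, 0.708, -0.001]
ft_force: [-0.1, 0.0, 0.4]
opening: 0.002
```

Push the first part of the arc and look at the force.

Request:
move_arm --dp '[[-9,-2,0],[-17,-3,0],[-25,-4,0],[-33,-3,0],[-41,-2,0],[-49,0,0],[-56,3,0],[-64,7,0],[-71,11,0],[-77,16,0]]' --angular '[[0,0,0],[0,0,0],[0,0,0],[0,0,0],[0,0,0],[0,0,0],[0,0,0],[0,0,0],[0,0,0],[0,0,0]]' --hand '[0,0,0,0,0,0,0,0,0,0]'

```text
clock: 9.0
tool_pos: [0.5263, 0.077, 0.0545]
eef_rot: [-0.0, 0.706, 0.708, -0.001]
ft_force: [2.8, -1.1, 0.2]
opening: 0.004
```

```bash
cat > ang.py <<'E'
from h import *
def go():
    c=cap('top','t.png'); P=cloud(c); X=P-[.5795,.1355,.105]; r=np.hypot(X[...,0],X[...,1])
    m=(abs(X[...,2]-.006)<.004)&(r>.035)&(r<.08)
    a=np.degrees(np.arctan2(X[m][:,1],X[m][:,0])); h=np.histogram(a,36,(-180,180)); print([(int(b),int(n)) for n,b in zip(*h) if n>15])
    k=(X[...,2]>.011)&(X[...,2]<.018)&(r>.085)&(r<.12); b=X[k]
    if len(b): print('ball',len(b),b.mean(0),np.degrees(np.arctan2(b[:,1].mean(),b[:,0].mean())))
    s=telemetry.state(); print(s['clock'],s['tool_pos'],s['ft_force']); return s['tool_pos'],c
E
python3 - <<'E'
from ang import *
p,c=go()
a=np.radians(np.r_[-138:-242:-6.])
print([[int(round(1000*(.5795+.078*np.cos(x)-p[0]))),int(round(1000*(.1355+.078*np.sin(x)-p[1]))),0] for x in a])
E
```

```text
[(-80, 34)]
9.05 [0.52493226 0.07765526 0.05429455] [ 2.32693315 -0.8582155  -0.11122509]
[[-3, 6, 0], [-9, 12, 0], [-13, 19, 0], [-17, 26, 0], [-20, 34, 0], [-22, 42, 0], [-23, 50, 0], [-23, 58, 0], [-23, 66, 0], [-22, 74, 0], [-20, 82, 0], [-17, 90, 0], [-13, 97, 0], [-9, 104, 0], [-3, 110, 0], [2, 116, 0], [9, 121, 0], [16, 125, 0]]
```

Contact force is about 3 N, and a spoke now sits at about -75° (from -36°), so the wheel is turning by ≈40°. I'll continue to tool azimuth -234.

Request:
move_arm --dp '[[-3,6,0],[-9,12,0],[-13,19,0],[-17,26,0],[-20,34,0],[-22,42,0],[-23,50,0],[-23,58,0],[-23,66,0],[-22,74,0],[-20,82,0],[-17,90,0],[-13,97,0],[-9,104,0],[-3,110,0],[2,116,0],[2,116,0]]' --angular '[[0,0,0],[0,0,0],[0,0,0],[0,0,0],[0,0,0],[0,0,0],[0,0,0],[0,0,0],[0,0,0],[0,0,0],[0,0,0],[0,0,0],[0,0,0],[0,0,0],[0,0,0],[0,0,0],[0,0,0]]' --hand '[0,0,0,0,0,0,0,0,0,0,0,0,0,0,0,0,0]'

```text
clock: 11.18
tool_pos: [0.5265, 0.1948, 0.0538]
eef_rot: [-0.003, 0.705, 0.709, -0.002]
ft_force: [-1.4, -0.7, -0.5]
opening: 0.003
```

Run:
```python
from ang import *
p,c=go(); cv2.imwrite('pics/top3c.png',cv2.resize(c['image'][160:400,80:400,::-1],None,fx=2,fy=2))
print('tool az',np.degrees(np.arctan2(p[1]-.1355,p[0]-.5795)))
a=np.radians(np.r_[-228:-262:-4.])
print([[int(round(1000*(.5795+.078*np.cos(x)-p[0]))),int(round(1000*(.1355+.078*np.sin(x)-p[1]))),0] for x in a])
```

```text
[(-180, 159), (-170, 62), (-110, 127), (-100, 95), (-40, 84), (-30, 122), (30, 50), (40, 149), (100, 18), (110, 65), (120, 19)]
ball 144 [0.07269091 0.06848471 0.0136774 ] 43.293430470582436
11.225 [0.52648153 0.1947973  0.05385835] [-0.51410599 -1.11217773 -1.00358941]
tool az 131.80030384950518
[[1, -1, 0], [5, 2, 0], [9, 5, 0], [14, 8, 0], [19, 11, 0], [24, 13, 0], [29, 15, 0], [34, 16, 0], [39, 18, 0]]
```

View pics/top3c.png

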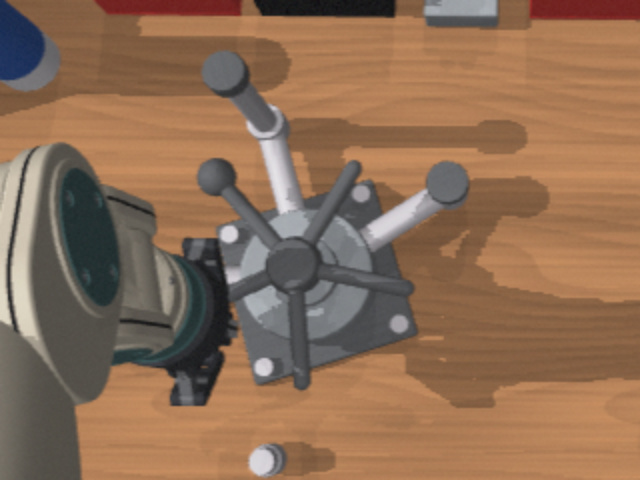

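The ball is now at crop (216,176), azimuth ≈ 43°, and the standpipe is at 18°, so about 25° remain. I'll push the tool on to azimuth ≈ 107.

Request:
move_arm --dp '[[5,2,0],[9,5,0],[14,8,0],[19,11,0],[24,13,0],[28,15,0],[30,15,0],[30,15,0],[30,15,0]]' --angular '[[0,0,0],[0,0,0],[0,0,0],[0,0,0],[0,0,0],[0,0,0],[0,0,0],[0,0,0],[0,0,0]]' --hand '[0,0,0,0,0,0,0,0,0]'

```text
clock: 12.35
tool_pos: [0.5569, 0.2104, 0.0539]
eef_rot: [-0.003, 0.705, 0.709, -0.001]
ft_force: [-1.9, 0.8, -0.9]
opening: -0.001
```

Run:
```python
from ang import *
go()
```

```text
[(-140, 36), (-130, 167), (-60, 164), (-50, 39), (10, 134), (20, 72), (80, 76), (90, 72), (150, 80), (160, 146)]
ball 146 [0.09524175 0.03063374 0.01387209] 17.829969591880506
12.4 [0.55686709 0.21037791 0.05396568] [-1.93684118  0.13398543 -1.1543433 ]
```

The ball is at 17.8°, on target. Back off in -x, away from the spoke, then go up and away.

Request:
move_arm --dp '[[-4,0,0],[-10,2,0],[-12,2,0],[-12,2,15],[-12,2,40],[-12,2,70],[-12,2,110],[-12,2,140],[-40,2,150],[-80,0,150],[-110,0,150],[-120,0,150],[-120,0,150],[-120,0,150]]' --angular '[[0,0,0],[0,0,0],[0,0,0],[0,0,0],[0,0,0],[0,0,0],[0,0,0],[0,0,0],[0,0,0],[0,0,0],[0,0,0],[0,0,0],[0,0,0],[0,0,0]]' --hand '[0,0,0,0,0,0,0,0,0,0,0,0,0,0]'

```text
clock: 14.15
tool_pos: [0.4383, 0.2105, 0.2044]
eef_rot: [-0.002, 0.705, 0.709, 0.0]
ft_force: [0.5, -0.6, -0.6]
opening: 0.0
```

Run:
```python
from ang import *
p,c=go(); cv2.imwrite('pics/top4.png',c['image'][:,:,::-1])
```

```text
[(-140, 39), (-130, 170), (-120, 16), (-60, 163), (-50, 45), (10, 142), (20, 72), (80, 109), (90, 116), (150, 84), (160, 147)]
ball 137 [0.09486171 0.03084566 0.01394238] 18.012683095445443
14.2 [0.43818949 0.21047099 0.20417546] [-0.83592469 -0.68372817  0.52448154]
```

View pics/top4.png

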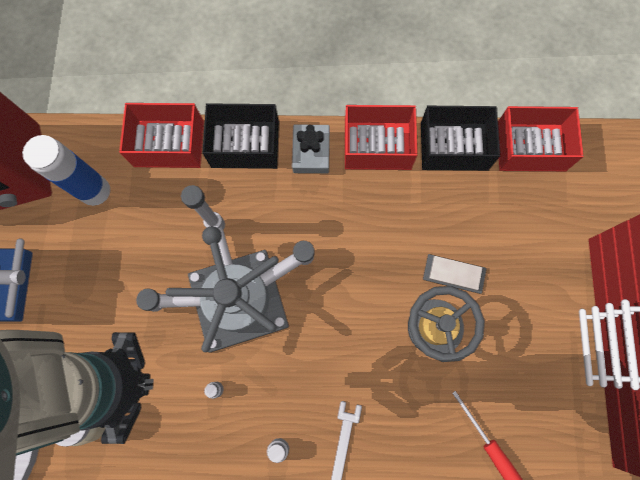

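The ball at (211,236) lies on the line from the hub (226,292) to the standpipe (193,196). The ring handwheel at (446,323) is unchanged, and the arm is clear of everything. Handing in.

```bash
python3 -c "
from station import arm
print(arm.hand_in())"
```

```text
the job is handed in; nothing more can be done
None
```

The selector's ball-ended spoke now points at the standpipe, and the job is handed in. I turned the wheel about 162° clockwise in one stroke, pushing a plain spoke around the robot's side with the closed fingers.

**Final checks:** With the arm backed off and clear, the ball measured 18.0° azimuth against the standpipe's 17.8°; the limit is 12°. It read 17.8° before I backed off, so the wheel stayed put. The force on the tool read about zero, the ring handwheel looked unmoved, and the clock was about 14 s of the 58 s allowed.

**What disagreed:** My first sweep at a reported TCP height of 88 mm passed over the spokes without touching them. Wrist and scene depth showed the fingertips actually end about 35–39 mm above the reported TCP. I lowered the reported height to 54 mm and repeated the stroke, which then pushed with about 3 N.

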